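# Check a glued frame for square across its diagonals

## Robot

A 6-joint arm with a two-finger parallel gripper is mounted at the origin on the work surface. World frame = base frame: x ahead of the robot, y to its left, z up, the work surface at z = 0. Lengths are in mm, angles in degrees, forces in N, time in s.
With the tool pointing down it reaches from about 300 to 850 mm from the base axis. Payload 4.2 kg.
Tool frame: the origin (TCP) lies midway between the tips of the shut fingers; the grasp point (between the pads) lies pinch_z behind it (pinch_z is the distance from the TCP to the grasp point, in mm); z points along the fingers, y is the line along which they close (so a half turn about z gives the same grasp; the last joint's range is limited). The gripper opens to 91 mm and grips with 3 to 60 N. Pads are 32 mm wide; open, the fingers measure 118 mm over their backs; the gripper's body (76 mm by 178 mm) begins 60 mm behind the grasp point.
Start: joints at [63.942, 18.312, 89.639, -0, 72.044, -1.146], TCP at [242.211, 521.514, 213.976] pointing down, gripper open.
Joint ranges: [-177.97, 177.97], [-48.28, 115.42], [12.27, 149.76], [-77.06, 257.06], [2.81, 150.46], [-146.56, 146.56]. Speed limits (degrees/s): [147.25, 147.25, 180, 180, 180, 180].

## Interface

Orientations are given as [roll, pitch, yaw] about the fixed x, y, z axes, in that order (R = Rz(yaw) Ry(pitch) Rx(roll)).
In Python, from workcell import state, grab_frame, job_done, masks_of, landmark_of, pinch_z gives the robot as it stands. The module is installed in compiled form; this text tells all that it offers.
- The arm moves only by the tool move_arm, never from a script. Its argument "plan" is a list of rows, each an object of numbers: "x", "y", "z": the shift along the tool's x, y, z in mm; "rx", "ry", "rz": the turn, a rotation vector about the tool's x, y, z in rad. A call has 1 to 10 rows; each row shifts and turns the commanded pose from where the row before left it, along the tool's axes as they then stand; what a row does not reach is not made up. A row lasts 1/10 s, in which the tool goes at most 50 mm and 8.59 degrees, less where a joint would pass 70% of its speed; a pose out of reach is approached as far as the arm can. A call is refused whole if a number of a shift passes 50 or a number of a turn 0.15, either way. A call with a gripper value outside its range is refused whole. "grip" is the opening, from 0 (shut) to 1 (fully open), set as the call begins (left out, the last holds). The fingers move at their own pace and stop on an object; "squeeze" is the grip in N (left out, the last holds). Time passes only in rows, so rows that do not move let the fingers close. It gives the time, the measured TCP pose, the force, the opening and the grip force at its end, in the units of the state.
- state(): the state, without advancing time (a new reading comes with each control period).
- grab_frame(name): name is "scene" or "top" or "wrist"; returns a dict with "img" (400x640x3 uint8, red, green, blue), "z_map" (400x640 float32, mm along the optical axis (not along the pixel's ray), 0 where there is no reading), "fx", "fy", "cx", "cy" (pixels), "rvec" (rotation vector, rad) and "tvec" (3), from world to camera coordinates, as OpenCV has them. Camera axes: x right, y down, z forward; pixel columns grow to the right and rows downward; lengths in mm; the calibration is good to about 2 mm. The wrist camera is an equidistant fisheye: a pixel r from the principal point sees the ray r / f radians off the axis. A picture is of the moment at which its call begins.
- job_done(): hands the job in; it is judged then, once.
Trained networks look in the newest picture that a camera, given by its name, has taken for a name from the list of things; names that differ only in an ending like _2 or _b are one class to them, and where a whole thing is asked for, a point or a joint stands for the part that bears it (a point fixed in the world has none). Each returns a list of dicts, best first, with "p" (0 to 1); they miss things now and then, are a little off and sometimes report something else, mostly with a low value. They report only what shows in the picture. A call takes as long as a camera call.
- masks_of(camera, label): "pixels" (400x640 bool, what is visible of it) and "box" ([centre column, centre row, width, height] in pixels, round what is visible of it).
- landmark_of(camera, label): "point" ([column, row] in pixels: a listed point, or the origin of a listed thing).
The state is a dict: "time_s": time; "qpos": joint angles; "qvel": joint speeds; "effort": joint torques, N m; "ee_pos": TCP position; "ee_rot": TCP orientation; "force": force on the tool from outside, world axes, zero at the start; "torque": the same for the moment, N m; "gripper_width": finger opening in mm; "gripper_force": force on a finger pad.
Only numpy, scipy, OpenCV 4.12 (cv2) and the standard library are available. Lean on these libraries where they do the work, as an engineer would, in place of code of your own. Each camera call takes 0.05 s, during which the arm holds its last target. There are 200 camera calls.

## Task

Check the large wooden frame for square: pick up the slide rule by its black grip block, lay it flat on top of the frame from corner to opposite corner and keep it still there for about a second to read it, then do the same on the other diagonal. Leave the rule lying across the longer of the two diagonals, reaching over both corners, to show where the frame must be squeezed, and do not push the frame out of its place.

Things in the scene. Friction and masses are not known exactly. Their poses are not given: they have to be found in the camera images.
- rule: slide rule, loose, flat on the bench: straight metal extending rule 420 mm long, 26 mm wide, 12 mm thick (its locked steel tongue half 18 by 9 mm), rigid, 0.2 kg, balanced. Black grip block at its middle: 50 mm along, 30 mm across the rule (grip it so), top 32 mm over the underside. Origin: middle of the underside, under the block; x along the rule (either way round will do), z up.
- frame: large pale wooden frame, loose, 0.9 kg, flat on the bench: rails 28 mm wide, 20 mm high, sides 250 and 210 mm, open inside; visibly out of square, one diagonal some 50 mm longer. Small things up to 16 mm high lie inside, below its top. (The 130 mm frame is a bystander.) Origin: its centre, on the bench; x along the 250 mm sides.
- corner_a (a point): corner a of the large frame: its outermost tip, on the flat top face. Corners a, b, c, d follow one another round the frame (the diagonals are a to c and b to d).
- corner_b (a point): corner b of the large frame: its outermost tip, on the flat top face. Corners a, b, c, d follow one another round the frame (the diagonals are a to c and b to d).
- corner_c (a point): corner c of the large frame: its outermost tip, on the flat top face. Corners a, b, c, d follow one another round the frame (the diagonals are a to c and b to d).
- corner_d (a point): corner d of the large frame: its outermost tip, on the flat top face. Corners a, b, c, d follow one another round the frame (the diagonals are a to c and b to d).

How it is judged (in metres and radians):
On the way:
1. the rule has been laid still and flat on the frame across its shorter diagonal (before, at the last, it is left on the longer one; the order of the first readings is free) (x of corner_b in the frame of rule between -0.212 and 0.212 m and y of corner_b in the frame of rule between -0.02 and 0.02 m and z of corner_b in the frame of rule between -0.008 and 0.008 m and x of corner_d in the frame of rule between -0.212 and 0.212 m and y of corner_d in the frame of rule between -0.02 and 0.02 m and z of corner_d in the frame of rule between -0.008 and 0.008 m and linear speed of rule below 0.03 m/s), for 0.5 s.
At the end, for the whole second after the job is handed in: The rule lies released and at rest, flat on top of the frame (within 8 mm) along the longer diagonal: both corner tips of that diagonal within 20 mm of the rule's centre line and within its length (the rule reaching over both, 2 mm allowed) (x of corner_a in the frame of rule between -0.212 and 0.212 m and y of corner_a in the frame of rule between -0.02 and 0.02 m and z of corner_a in the frame of rule between -0.008 and 0.008 m and x of corner_c in the frame of rule between -0.212 and 0.212 m and y of corner_c in the frame of rule between -0.02 and 0.02 m and z of corner_c in the frame of rule between -0.008 and 0.008 m and linear speed of rule below 0.02 m/s); the robot touches nothing.
It fails at once if the frame pushed more than 25 mm out of its place (distance of any of corner_a, corner_b, corner_c, corner_d from where it was at the start of the episode above 0.025 m).
It also fails if it takes over 56 s, if anything falls off the work surface, if the arm or the gripper's body presses on something with over 40 N, if the wrist force passes 120 N, or if a joint passes its speed limit or range.

## Working session

There is one attempt and no reset: what is moved stays moved. The work goes in short steps, Python scripts to look and compute and a tool call to move; the robot and the scene stay as the last step left them, time stands still between calls to the robot, and variables do not carry over. Pictures are saved under pics/ and viewed, at most 10 in all, crops included, and the job is handed in when it is done.

Besides the shell and the picture viewer there is one more tool, called after "Call:" in YAML: its name, and indented under it one key for each argument. move_arm: Moves the arm, as the interface text tells. Its arguments: {"type":"object","properties":{"plan":{"type":"array","items":{"type":"object","properties":{"x":{"type":"number"},"y":{"type":"number"},"z":{"type":"number"},"rx":{"type":"number"},"ry":{"type":"number"},"rz":{"type":"number"}}}},"grip":{"type":"number"},"squeeze":{"type":"number"}},"required":["plan"]}

```bash
mkdir -p pics; cat > h.py <<'E'
import numpy as np, cv2
from workcell import *
def unproj(f,u,v,z=None,plane=None):
    R=cv2.Rodrigues(np.array(f["rvec"],float))[0]; t=np.array(f["tvec"],float).ravel()
    d=np.array([(u-f["cx"])/f["fx"],(v-f["cy"])/f["fy"],1.])
    c=-R.T@t; w=R.T@d
    s=z if plane is None else (plane-c[2])/w[2]
    return c+w*s
E
python3 - <<'E'
from h import *
print(pinch_z() if callable(pinch_z) else pinch_z); print(state())
for n in("scene","top"):
    f=grab_frame(n); cv2.imwrite(f"pics/{n}0.png",f["img"][:,:,::-1])
    R=cv2.Rodrigues(np.array(f["rvec"],float))[0];print(n,f["fx"],-R.T@np.array(f["tvec"]).ravel())
    for l in("rule","frame","corner_a","corner_b"):
        for r in landmark_of(n,l):
            u,v=r["point"]; z=f["z_map"][int(round(v)),int(round(u))]
            print(l,round(r["p"],2),np.round([u,v]),unproj(f,u,v,z).round(1),unproj(f,u,v,plane=20).round(1))
E
```

```text
18.8
{'time_s': 0.0, 'qpos': array([ 6.39417485e+01,  1.83509011e+01,  8.97065659e+01, -3.75760931e-05,
        7.20432582e+01, -1.14786499e+00]), 'qvel': array([ 0.05433888,  0.071573  ,  0.00982826,  0.02542174, -0.00118401,
       -0.04920301]), 'effort': array([-3.61851289e-04, -4.12464094e+01, -2.31972921e+01,  7.27709010e-02,
        4.57828317e-02, -1.47779515e-04]), 'ee_pos': array([241.98535904, 521.04438312, 213.12661362]), 'ee_rot': array([-1.79899294e+02, -1.98207773e-03,  1.55089623e+02]), 'force': array([ 0.38239182,  0.2297205 , -0.17562306]), 'torque': array([-0.00605939, -0.03860819,  0.0443969 ]), 'gripper_force': 0.0, 'gripper_width': 90.95729885784948}
scene 455.4296055181268 [1376.7443436   550.50126185  697.11525919]
rule 0.91 [371. 255.] [596.6 209.6  23.6] [592.5 207.8  20. ]
frame 0.82 [264. 194.] [ 496.3 -195.2    0.5] [ 521.  -174.3   20. ]
corner_a 0.86 [318. 180.] [369.  -86.3  21.7] [366.4 -87.9  20. ]
corner_a 0.86 [206. 197.] [ 630.1 -291.4   21.4] [ 628.5 -293.2   20. ]
corner_a 0.79 [245. 167.] [ 403.9 -348.7    0.6] [ 431.  -323.7   20. ]
corner_a 0
[... 408 characters left out ...]
 [253. 189.] [573.2 183.3  30.3] [574.8 185.3  20. ]
rule 0.27 [423. 161.] [ 652.6 -285.6    2.2] [ 648.8 -281.6   20. ]
corner_a 0.9 [444. 240.] [ 433.5 -334.3    2.1] [ 433.1 -329.5   20. ]
corner_a 0.88 [346. 196.] [552.4 -69.5  20.8] [552.5 -69.6  20. ]
corner_a 0.64 [358. 272.] [ 345.9 -101.2    0.6] [ 347. -100.   20.]
corner_a 0.57 [428. 162.] [ 6.487e+02 -2.999e+02 -3.000e-01] [ 644.5 -295.1   20. ]
corner_b 0.9 [444. 240.] [ 433.5 -334.3    2.1] [ 433.1 -329.5   20. ]
corner_b 0.88 [346. 196.] [552.4 -69.5  20.8] [552.5 -69.6  20. ]
corner_b 0.64 [358. 272.] [ 345.9 -101.2    0.6] [ 347. -100.   20.]
corner_b 0.57 [428. 162.] [ 6.487e+02 -2.999e+02 -3.000e-01] [ 644.5 -295.1   20. ]
```

View pics/top0.png

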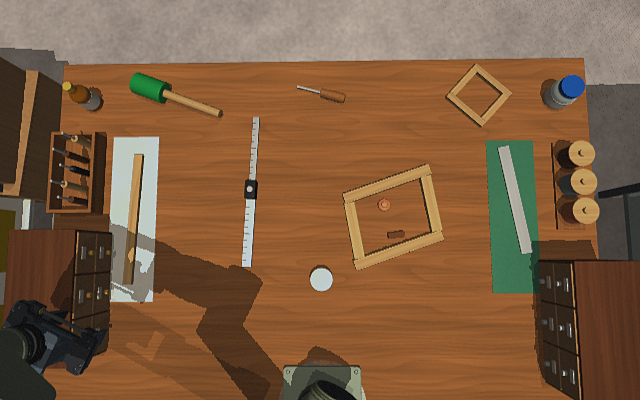

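View pics/scene0.png

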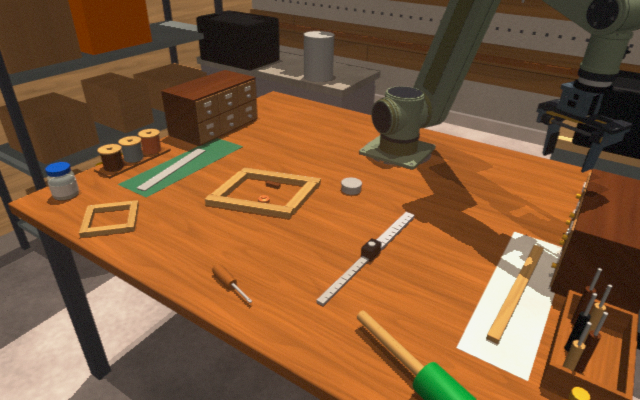

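Top view: the rule runs from (256,117) to (246,267) with its block at (250,189). The large frame's corners are near (345,194), (428,165), (442,239) and (357,269), and the longer diagonal is (357,269)–(428,165). Next I'll measure from the masks in both views.

```bash
cat >> h.py <<'E'
def cloud(f,m):
    v,u=np.nonzero(m&(f["z_map"]>0)); z=f["z_map"][v,u]
    R=cv2.Rodrigues(np.array(f["rvec"],float))[0]; t=np.array(f["tvec"],float).ravel()
    P=np.c_[(u-f["cx"])/f["fx"]*z,(v-f["cy"])/f["fy"]*z,z]
    return (P-t)@R
def quad(f,m,plane):
    h=cv2.convexHull(np.argwhere(m)[:,::-1].astype(np.int32))
    q=cv2.approxPolyN(h,4,-1,True) if hasattr(cv2,"approxPolyN") else cv2.approxPolyDP(h,6,True)
    return np.array([unproj(f,u,v,plane=plane) for u,v in q.reshape(-1,2)])
def rulebar(f,m):
    P=cloud(f,m); 
    b=P[(P[:,2]>4)&(P[:,2]<16)]; k=P[P[:,2]>26]
    c,wh,a=cv2.minAreaRect(b[:,:2].astype(np.float32)); d=np.linalg.svd(b[:,:2]-b[:,:2].mean(0),full_matrices=False)[2][0]
    return dict(rect=np.round(c,1),wh=np.round(wh,1),ang=np.degrees(np.arctan2(d[1],d[0])),zbar=np.median(b[:,2]),block=np.median(k,0).round(1) if len(k) else None,nk=len(k),kmm=(k.min(0).round(),k.max(0).round()) if len(k) else 0)
E
python3 - <<'E'
from h import *
for n in("top","scene"):
    f=grab_frame(n)
    for r in masks_of(n,"frame")[:2]:
        P=cloud(f,r["pixels"]);print(n,"frame",r["p"],r["box"],np.median(P[:,2]))
        q=quad(f,r["pixels"],20);print(q.round(1).tolist(),[round(np.linalg.norm(q[i]-q[(i+1)%4])) for i in range(4)],np.linalg.norm(q[0]-q[2]),np.linalg.norm(q[1]-q[3]))
    for r in masks_of(n,"rule")[:1]:
        print(n,"rule",r["p"],r["box"],rulebar(f,r["pixels"]))
E
```

```text
top frame 0.93 [394.1, 217.1, 100.3, 107.4] 19.67246149977847Traceback (most recent call last):
  File "<stdin>", line 6, in <module>
  File "h.py", line 16, in quad
    q=cv2.approxPolyN(h,4,-1,True) if hasattr(cv2,"approxPolyN") else cv2.approxPolyDP(h,6,True)
      ~~~~~~~~~~~~~~~^^^^^^^^^^^^^
cv2.error: OpenCV(4.12.0) :-1: error: (-5:Bad argument) in function 'approxPolyN'
> Overload resolution failed:
>  - Argument 'epsilon_percentage' must be float, not bool
>  - Argument 'epsilon_percentage' must be float, not bool
```

```bash
sed -i 's/q=cv2.approxPolyN.*/q=cv2.approxPolyN(h,4)/' h.py
cat > m.py <<'E'
from h import *
for n in("top","scene"):
    f=grab_frame(n)
    for r in masks_of(n,"frame")[:2]:
        P=cloud(f,r["pixels"]);print(n,"frame",r["p"],r["box"],np.median(P[:,2]))
        q=quad(f,r["pixels"],20);print(q.round(1).tolist(),[round(np.linalg.norm(q[i]-q[(i+1)%4])) for i in range(4)],np.linalg.norm(q[0]-q[2]),np.linalg.norm(q[1]-q[3]))
    for r in masks_of(n,"rule")[:1]:
        print(n,"rule",r["p"],r["box"],rulebar(f,r["pixels"]))
E
python3 m.py
```

```text
top frame 0.67 [394.8, 215.4, 104.4, 104.9] 19.732395442899154
[[351.0, -91.2, 20.0], [558.7, -58.4, 20.0], [642.5, -297.2, 20.0], [435.0, -330.7, 20.0]] [210, 253, 210, 254] 357.001018108979 299.00548182874934
top rule 0.77 [252.1, 191.4, 18.2, 151.9] {'rect': array([573.1, 191.3]), 'wh': array([ 28.6, 417.2]), 'ang': np.float64(177.09805158289205), 'zbar': np.float64(10.755144673184263), 'block': array([570.8, 191.9,  32.4]), 'nk': 198, 'kmm': (array([548., 177.,  26.]), array([598., 208.,  38.]))}
scene frame 0.57 [263.4, 193.3, 116.1, 52.4] 19.665240877182818
[[577.7, -39.9, 20.0], [667.1, -294.2, 20.0], [430.6, -326.5, 20.0], [342.0, -80.2, 20.0]] [269, 239, 262, 239] 322.1623184323826 389.17517179259346
scene rule 0.81 [365.0, 257.6, 93.6, 90.9] {'rect': array([571.8, 197.6]), 'wh': array([ 28.7, 422.9]), 'ang': np.float64(-3.3019476597057), 'zbar': np.float64(11.207542331088773), 'block': array([578.4, 198.9,  33.2]), 'nk': 198, 'kmm': (array([549., 179.,  26.]), array([599., 213.,  39.]))}
```

Call:
move_arm:
  plan:
    - {"rz": -0.127}
    - {"rz": -0.127}
    - {"rz": -0.126}
    - {"x": -34.8, "y": -31.1}
    - {"x": -34.8, "y": -31.1}
    - {"x": -34.8, "y": -31.1}
    - {"x": -34.8, "y": -31.1}
    - {"x": -34.8, "y": -31.1}
    - {"x": -34.8, "y": -31.1}
    - {"x": -34.8, "y": -31.1}
  grip: 1

```text
schema error: expected keys x, y, z, rx, ry, rz
```

Call:
move_arm:
  plan:
    - {"x": -34.8, "y": -31.1}
    - {"x": -34.8, "y": -31.1}
    - {"x": -34.8, "y": -31.1}
    - {}
    - {}

```text
schema error: expected keys x, y, z, rx, ry, rz
```

```bash
cat > w.py <<'E'
from h import *
import sys
f=grab_frame("wrist"); cv2.imwrite(f"pics/{sys.argv[1]}.png",f["img"][:,:,::-1])
s=state();print(s["ee_pos"],s["ee_rot"],s["time_s"])
R=cv2.Rodrigues(np.array(f["rvec"],float))[0]; t=np.array(f["tvec"],float).ravel()
def fish(v,u):
    x=(u-f["cx"])/f["fx"];y=(v-f["cy"])/f["fy"];th=np.hypot(x,y)+1e-9
    k=np.tan(th)/th; return np.c_[x*k,y*k,np.ones_like(x)]
for l in sys.argv[2:]:
  for r in masks_of("wrist",l)[:1]:
    v,u=np.nonzero(r["pixels"]&(f["z_map"]>0));z=f["z_map"][v,u]
    P=(fish(v.astype(float),u.astype(float))*z[:,None]-t)@R
    print(l,r["p"],r["box"],np.median(P,0).round(1),P.min(0).round(),P.max(0).round())
    if l=="rule":
      k=P[P[:,2]>27]; print("block",len(k),(np.percentile(k,2,0)+np.percentile(k,98,0))/2)
      b=P[(P[:,2]<16)&(P[:,2]>5)];d=np.linalg.svd(b[:,:2]-b[:,:2].mean(0),full_matrices=False)[2][0];print("bar",b.mean(0),np.degrees(np.arctan2(d[1],d[0])))
E
python3 w.py w1 rule
```

```text
[242.23400002 521.48861234 213.99617244] [1.79994670e+02 1.77197462e-03 1.55086237e+02] 0.95
```

All the keys are needed.

Call:
move_arm:
  plan:
    - {"x": 0, "y": 0, "z": 0, "rx": 0, "ry": 0, "rz": -0.127}
    - {"x": 0, "y": 0, "z": 0, "rx": 0, "ry": 0, "rz": -0.127}
    - {"x": 0, "y": 0, "z": 0, "rx": 0, "ry": 0, "rz": -0.126}
    - {"x": -34.8, "y": -31.1, "z": 0, "rx": 0, "ry": 0, "rz": 0}
    - {"x": -34.8, "y": -31.1, "z": 0, "rx": 0, "ry": 0, "rz": 0}
    - {"x": -34.8, "y": -31.1, "z": 0, "rx": 0, "ry": 0, "rz": 0}
    - {"x": -34.8, "y": -31.1, "z": 0, "rx": 0, "ry": 0, "rz": 0}
    - {"x": -34.8, "y": -31.1, "z": 0, "rx": 0, "ry": 0, "rz": 0}
    - {"x": -34.8, "y": -31.1, "z": 0, "rx": 0, "ry": 0, "rz": 0}
    - {"x": -34.8, "y": -31.1, "z": 0, "rx": 0, "ry": 0, "rz": 0}
  grip: 1

```text
time_s: 2.0
ee_pos: [474.7, 289.3, 214.2]
ee_rot: [180.0, 0.0, 176.9]
force: [0.5, 0.1, -0.3]
gripper_width: 91.2
gripper_force: 0.0
```

Call:
move_arm:
  plan:
    - {"x": -34.8, "y": -31.1, "z": 0, "rx": 0, "ry": 0, "rz": 0}
    - {"x": -34.8, "y": -31.1, "z": 0, "rx": 0, "ry": 0, "rz": 0}
    - {"x": -34.8, "y": -31.1, "z": 0, "rx": 0, "ry": 0, "rz": 0}
    - {"x": 0, "y": 0, "z": 0, "rx": 0, "ry": 0, "rz": 0}
    - {"x": 0, "y": 0, "z": 0, "rx": 0, "ry": 0, "rz": 0}

```text
time_s: 2.5
ee_pos: [572.9, 191.2, 213.5]
ee_rot: [180.0, -0.1, 176.7]
force: [0.1, 0.1, 0.3]
gripper_width: 91.1
gripper_force: 0.0
```

```bash
python3 w.py w1 rule
```

```text
[572.22983307 192.04599637 213.70051948] [ 1.79978612e+02 -6.10368014e-02  1.76825331e+02] 2.55
rule 0.71 [322.4, 163.0, 31.5, 293.4] [513.7 195.4  11.6] [364. 176.  -1.] [743. 217. 318.]
block 1019 [571.77099273 193.31060472  32.28274766]
bar [503.49142899 196.3932948   10.94313079] -2.8598208763108914
```

Call:
move_arm:
  plan:
    - {"x": 0, "y": 1, "z": 40, "rx": 0, "ry": 0, "rz": 0}
    - {"x": 0, "y": 0, "z": 40, "rx": 0, "ry": 0, "rz": 0}
    - {"x": 0, "y": 0, "z": 40, "rx": 0, "ry": 0, "rz": 0}
    - {"x": 0, "y": 0, "z": 40, "rx": 0, "ry": 0, "rz": 0}
    - {"x": 0, "y": 0, "z": 20, "rx": 0, "ry": 0, "rz": 0}
    - {"x": 0, "y": 0, "z": 15, "rx": 0, "ry": 0, "rz": 0}
    - {"x": 0, "y": 0, "z": 12, "rx": 0, "ry": 0, "rz": 0}
    - {"x": 0, "y": 0, "z": 0, "rx": 0, "ry": 0, "rz": 0}
    - {"x": 0, "y": 0, "z": 0, "rx": 0, "ry": 0, "rz": 0}

```text
time_s: 3.5
ee_pos: [572.8, 193.7, 7.6]
ee_rot: [180.0, 0.0, 176.9]
force: [0.4, 0.1, -0.3]
gripper_width: 91.6
gripper_force: 0.0
```

Call:
move_arm:
  plan:
    - {"x": 0, "y": 0, "z": 0, "rx": 0, "ry": 0, "rz": 0}
    - {"x": 0, "y": 0, "z": 0, "rx": 0, "ry": 0, "rz": 0}
    - {"x": 0, "y": 0, "z": 0, "rx": 0, "ry": 0, "rz": 0}
    - {"x": 0, "y": 0, "z": 0, "rx": 0, "ry": 0, "rz": 0}
    - {"x": 0, "y": 0, "z": 0, "rx": 0, "ry": 0, "rz": 0}
    - {"x": 0, "y": 0, "z": 0, "rx": 0, "ry": 0, "rz": 0}
    - {"x": 0, "y": 0, "z": 0, "rx": 0, "ry": 0, "rz": 0}
    - {"x": 0, "y": 0, "z": 0, "rx": 0, "ry": 0, "rz": 0}
  grip: 0
  squeeze: 35

```text
time_s: 4.3
ee_pos: [572.7, 192.9, 6.9]
ee_rot: [180.0, -0.0, 176.9]
force: [0.3, 0.6, 0.4]
gripper_width: 29.9
gripper_force: 1.6
```

Call:
move_arm:
  plan:
    - {"x": 0, "y": 0, "z": 0, "rx": 0, "ry": 0, "rz": 0}
    - {"x": 0, "y": 0, "z": 0, "rx": 0, "ry": 0, "rz": 0}
    - {"x": 0, "y": 0, "z": 0, "rx": 0, "ry": 0, "rz": 0}
    - {"x": 0, "y": 0, "z": -10, "rx": 0, "ry": 0, "rz": 0}
    - {"x": 0, "y": 0, "z": -20, "rx": 0, "ry": 0, "rz": 0}
    - {"x": 0, "y": 0, "z": -30, "rx": 0, "ry": 0, "rz": 0}
    - {"x": 0, "y": 0, "z": -30, "rx": 0, "ry": 0, "rz": 0}
    - {"x": 0, "y": 0, "z": -20, "rx": 0, "ry": 0, "rz": 0}
    - {"x": 0, "y": 0, "z": 0, "rx": 0, "ry": 0, "rz": 0}

```text
time_s: 5.2
ee_pos: [574.6, 193.5, 120.6]
ee_rot: [179.9, 0.4, 176.9]
force: [-0.4, -0.1, -2.3]
gripper_width: 29.9
gripper_force: 35.0
```

```bash
cat > held.py <<'E'
from h import *
s=state();print(s["ee_pos"].round(1),s["ee_rot"].round(2),s["gripper_force"],s["gripper_width"])
zc=s["ee_pos"][2]
for n in("top","scene"):
    f=grab_frame(n)
    for r in masks_of(n,"rule")[:1]:
        P=cloud(f,r["pixels"]);P=P[abs(P[:,2]-zc)<20]
        b=P[:,:2];d=np.linalg.svd(b-b.mean(0),full_matrices=False)[2][0];c,wh,a=cv2.minAreaRect(b.astype(np.float32))
        t=(b-c)@d; 
        print(n,r["p"],"rect",np.round(c,1),np.round(wh,1),"ang",round(np.degrees(np.arctan2(d[1],d[0])),2),"z ends",np.median(P[t<-150,2]),np.median(P[t>150,2]))
E
python3 held.py
```

```text
[574.6 193.5 120.6] [179.85   0.38 176.86] 34.99357581138611 29.928393874662913
scene 0.92 rect [612.7 194.2] [ 38.5 341.6] ang -4.03 z ends 124.28452956818239 119.46581139082235
```

Call:
move_arm:
  plan:
    - {"x": 5.6, "y": -39, "z": 0, "rx": 0, "ry": 0, "rz": 0}
    - {"x": 5.6, "y": -39, "z": 0, "rx": 0, "ry": 0, "rz": 0}
    - {"x": 5.6, "y": -39, "z": 0, "rx": 0, "ry": 0, "rz": 0}
    - {"x": 5.6, "y": -39, "z": 0, "rx": 0, "ry": 0, "rz": 0}
    - {"x": 5.6, "y": -39, "z": 0, "rx": 0, "ry": 0, "rz": 0}
    - {"x": 5.6, "y": -39, "z": 0, "rx": 0, "ry": 0, "rz": 0}
    - {"x": 5.6, "y": -39, "z": 0, "rx": 0, "ry": 0, "rz": 0}
    - {"x": 5.6, "y": -39, "z": 0, "rx": 0, "ry": 0, "rz": 0}
    - {"x": 5.6, "y": -39, "z": 0, "rx": 0, "ry": 0, "rz": 0}
    - {"x": 5.6, "y": -39, "z": 0, "rx": 0, "ry": 0, "rz": 0}

```text
time_s: 6.4
ee_pos: [494.0, -194.6, 115.4]
ee_rot: [179.9, -0.2, 176.9]
force: [0.2, 0.2, -2.0]
gripper_width: 30.5
gripper_force: 35.0
```

Call:
move_arm:
  plan:
    - {"x": 0, "y": 0, "z": 0, "rx": 0, "ry": 0, "rz": 0.139}
    - {"x": 0, "y": 0, "z": 0, "rx": 0, "ry": 0, "rz": 0.139}
    - {"x": 0, "y": 0, "z": 0, "rx": 0, "ry": 0, "rz": 0.139}
    - {"x": 0, "y": 0, "z": 0, "rx": 0, "ry": 0, "rz": 0.139}
    - {"x": 0, "y": 0, "z": 0, "rx": 0, "ry": 0, "rz": 0.139}
    - {"x": 0, "y": 0, "z": 0, "rx": 0, "ry": 0, "rz": 0.139}
    - {"x": 0, "y": 0, "z": 0, "rx": 0, "ry": 0, "rz": 0.139}
    - {"x": 0, "y": 0, "z": 0, "rx": 0, "ry": 0, "rz": 0.139}
    - {"x": 0, "y": 0, "z": 0, "rx": 0, "ry": 0, "rz": 0.139}
    - {"x": 0, "y": 0, "z": 0, "rx": 0, "ry": 0, "rz": 0.139}

```text
time_s: 7.4
ee_pos: [494.5, -193.0, 115.3]
ee_rot: [-179.8, -0.1, 96.9]
force: [-0.1, -0.6, -2.2]
gripper_width: 29.7
gripper_force: 35.0
```

Call:
move_arm:
  plan:
    - {"x": 0, "y": 0, "z": 0, "rx": 0, "ry": 0, "rz": 0.139}
    - {"x": 0, "y": 0, "z": 0, "rx": 0, "ry": 0, "rz": 0.139}
    - {"x": 0, "y": 0, "z": 0, "rx": 0, "ry": 0, "rz": 0.139}
    - {"x": 0, "y": 0, "z": 0, "rx": 0, "ry": 0, "rz": 0.139}
    - {"x": 0, "y": 0, "z": 0, "rx": 0, "ry": 0, "rz": 0}
    - {"x": 0, "y": 0, "z": 0, "rx": 0, "ry": 0, "rz": 0}
    - {"x": 0, "y": 0, "z": 0, "rx": 0, "ry": 0, "rz": 0}

```text
time_s: 8.1
ee_pos: [495.1, -193.3, 116.4]
ee_rot: [-179.9, -0.0, 65.5]
force: [0.0, 0.1, -2.0]
gripper_width: 29.9
gripper_force: 35.0
```

```bash
python3 held.py; python3 w.py w2 rule frame
```

```text
[ 495.1 -193.3  116.4] [-179.93   -0.     65.47] 34.99347746372223 29.90940379431047
top 0.57 rect [ 494.2 -193.7] [419.2  26.2] ang -114.4 z ends 121.37701566468867 118.32560780407886
scene 0.82 rect [ 511.5 -153.6] [344.7  28.8] ang 65.15 z ends 119.93912723018884 121.72392098402584
[ 495.44116312 -193.40211207  116.93128359] [ 1.79999971e+02 -4.45095484e-03  6.53981611e+01] 8.35
rule 0.83 [321.9, 154.8, 61.1, 307.9] [ 520.2 -139.2  121.9] [ 472. -233.   -1.] [565. -59. 145.]
block 13672 [ 518.90605933 -140.71278069  131.20607296]w.py:16: RuntimeWarning: Mean of empty slice.
  b=P[(P[:,2]<16)&(P[:,2]>5)];d=np.linalg.svd(b[:,:2]-b[:,:2].mean(0),full_matrices=False)[2][0];print("bar",b.mean(0),np.degrees(np.arctan2(d[1],d[0])))
  ret = um.true_divide(
Traceback (most recent call last):
  File "w.py", line 16, in <module>
    b=P[(P[:,2]<16)&(P[:,2]>5)];d=np.linalg.svd(b[:,:2]-b[:,:2].mean(0),full_matrices=False)[2][0];print("bar",b.mean(0),np.degrees(np.arctan2(d[1],d[0])))
                                  ~~~~~~~~~~~~~~~~~~~~~~~~~~~~~~~~~~~~~~~~~~~~~~~~~~~~~~~~~~~~~^^^
IndexError: index 0 is out of bounds for axis 0 with size 0
```

Call:
move_arm:
  plan:
    - {"x": 0, "y": 0, "z": 25, "rx": 0, "ry": 0, "rz": 0}
    - {"x": 0, "y": 2, "z": 25, "rx": 0, "ry": 0, "rz": 0}
    - {"x": 0, "y": 0, "z": 20, "rx": 0, "ry": 0, "rz": 0}
    - {"x": 0, "y": 0, "z": 10, "rx": 0, "ry": 0, "rz": 0}
    - {"x": 0, "y": 0, "z": 5, "rx": 0, "ry": 0, "rz": 0}
    - {"x": 0, "y": 0, "z": 2, "rx": 0, "ry": 0, "rz": 0}
    - {"x": 0, "y": 0, "z": 1, "rx": 0, "ry": 0, "rz": 0}
    - {"x": 0, "y": 0, "z": 0, "rx": 0, "ry": 0, "rz": 0}
    - {"x": 0, "y": 0, "z": 0, "rx": 0, "ry": 0, "rz": 0}
    - {"x": 0, "y": 0, "z": 0, "rx": 0, "ry": 0, "rz": 0}

```text
time_s: 9.4
ee_pos: [497.5, -194.4, 29.4]
ee_rot: [179.9, -0.0, 65.4]
force: [1.0, -0.2, -1.9]
gripper_width: 29.7
gripper_force: 35.0
```

Call:
move_arm:
  plan:
    - {"x": 0, "y": 0, "z": 1, "rx": 0, "ry": 0, "rz": 0}
    - {"x": 0, "y": 0, "z": 0, "rx": 0, "ry": 0, "rz": 0}
    - {"x": 0, "y": 0, "z": 0, "rx": 0, "ry": 0, "rz": 0}
    - {"x": 0, "y": 0, "z": 0, "rx": 0, "ry": 0, "rz": 0}

```text
time_s: 9.8
ee_pos: [497.3, -194.3, 27.9]
ee_rot: [180.0, -0.0, 65.4]
force: [0.1, -0.0, -2.7]
gripper_width: 30.0
gripper_force: 35.0
```

Call:
move_arm:
  plan:
    - {"x": 0, "y": 0, "z": 1, "rx": 0, "ry": 0, "rz": 0}
    - {"x": 0, "y": 0, "z": 0.5, "rx": 0, "ry": 0, "rz": 0}
    - {"x": 0, "y": 0, "z": 0, "rx": 0, "ry": 0, "rz": 0}
    - {"x": 0, "y": 0, "z": 0, "rx": 0, "ry": 0, "rz": 0}

```text
time_s: 10.2
ee_pos: [497.4, -194.3, 26.9]
ee_rot: [180.0, -0.0, 65.4]
force: [-0.7, 1.0, 4.5]
gripper_width: 29.8
gripper_force: 35.0
```

Call:
move_arm:
  plan:
    - {"x": 0, "y": 0, "z": 0, "rx": 0, "ry": 0, "rz": 0}
    - {"x": 0, "y": 0, "z": 0, "rx": 0, "ry": 0, "rz": 0}
    - {"x": 0, "y": 0, "z": 0, "rx": 0, "ry": 0, "rz": 0}
    - {"x": 0, "y": 0, "z": 0, "rx": 0, "ry": 0, "rz": 0}
    - {"x": 0, "y": 0, "z": 0, "rx": 0, "ry": 0, "rz": 0}
    - {"x": 0, "y": 0, "z": 0, "rx": 0, "ry": 0, "rz": 0}
    - {"x": 0, "y": 0, "z": 0, "rx": 0, "ry": 0, "rz": 0}
    - {"x": 0, "y": 0, "z": 0, "rx": 0, "ry": 0, "rz": 0}
    - {"x": 0, "y": 0, "z": 0, "rx": 0, "ry": 0, "rz": 0}
    - {"x": 0, "y": 0, "z": 0, "rx": 0, "ry": 0, "rz": 0}

```text
time_s: 11.2
ee_pos: [497.4, -194.3, 26.9]
ee_rot: [180.0, -0.0, 65.4]
force: [-2.1, 0.6, 5.3]
gripper_width: 29.9
gripper_force: 35.0
```

```bash
python3 held.py; python3 - <<'E'
from h import *
a=grab_frame("top")["img"][140:290,290:490];b=grab_frame("scene")["img"][120:270,130:380]
cv2.imwrite("pics/short.png",np.hstack([cv2.resize(a,(400,300)),cv2.resize(b,(400,240+60))])[:,:,::-1])
E
```

```text
[ 497.4 -194.3   26.9] [ 1.7997e+02 -1.0000e-02  6.5360e+01] 34.99517261981964 29.87574378583048
top 0.58 rect [ 497.4 -195.2] [419.7  28.7] ang -114.56 z ends 32.25835649101769 29.13736188271777
scene 0.59 rect [ 514.4 -149.3] [336.3  38.3] ang 65.57 z ends 29.346076400286677 31.56605553058296
```

View pics/short.png

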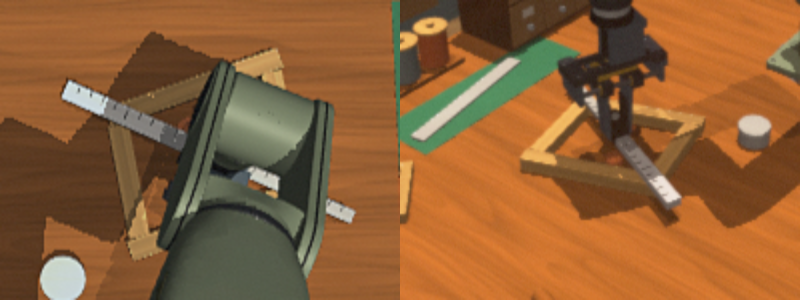

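The rule lies flat over the corners at crop (105,107) and its opposite, and the force shows light contact. Next I lift, turn 79.4° and lay it on the long diagonal.

Call:
move_arm:
  plan:
    - {"x": 0, "y": 0, "z": -5, "rx": 0, "ry": 0, "rz": 0}
    - {"x": 0, "y": 0, "z": -15, "rx": 0, "ry": 0, "rz": 0}
    - {"x": 0, "y": 0, "z": -20, "rx": 0, "ry": 0, "rz": 0}
    - {"x": 0, "y": 0, "z": 0, "rx": 0, "ry": 0, "rz": 0}

```text
time_s: 11.9
ee_pos: [499.0, -194.9, 68.2]
ee_rot: [179.7, -0.0, 65.4]
force: [0.7, -0.7, -2.0]
gripper_width: 29.6
gripper_force: 35.0
```

Call:
move_arm:
  plan:
    - {"x": 0, "y": 0, "z": 0, "rx": 0, "ry": 0, "rz": -0.1385}
    - {"x": 0, "y": 0, "z": 0, "rx": 0, "ry": 0, "rz": -0.1385}
    - {"x": 0, "y": 0, "z": 0, "rx": 0, "ry": 0, "rz": -0.1385}
    - {"x": 0, "y": 0, "z": 0, "rx": 0, "ry": 0, "rz": -0.1385}
    - {"x": 0, "y": 0, "z": 0, "rx": 0, "ry": 0, "rz": -0.1385}
    - {"x": 0, "y": 0, "z": 0, "rx": 0, "ry": 0, "rz": -0.1385}
    - {"x": 0, "y": 0, "z": 0, "rx": 0, "ry": 0, "rz": -0.1385}
    - {"x": 0, "y": 0, "z": 0, "rx": 0, "ry": 0, "rz": -0.1385}
    - {"x": 0, "y": 0, "z": 0, "rx": 0, "ry": 0, "rz": -0.1385}
    - {"x": 0, "y": 0, "z": 0, "rx": 0, "ry": 0, "rz": -0.1385}

```text
time_s: 12.9
ee_pos: [496.7, -194.0, 65.1]
ee_rot: [-180.0, -0.1, 145.0]
force: [0.2, -0.1, -2.1]
gripper_width: 29.8
gripper_force: 35.0
```

Call:
move_arm:
  plan:
    - {"x": 0, "y": 0, "z": 0, "rx": 0, "ry": 0, "rz": 0}
    - {"x": 0, "y": 0, "z": 0, "rx": 0, "ry": 0, "rz": 0}
    - {"x": 0, "y": 0, "z": 0, "rx": 0, "ry": 0, "rz": 0}
    - {"x": 0, "y": 0, "z": 10, "rx": 0, "ry": 0, "rz": 0}
    - {"x": 0, "y": 0, "z": 10, "rx": 0, "ry": 0, "rz": 0}
    - {"x": 0, "y": 0, "z": 10, "rx": 0, "ry": 0, "rz": 0}
    - {"x": 0, "y": 0, "z": 0, "rx": 0, "ry": 0, "rz": 0}
    - {"x": 0, "y": 0, "z": 0, "rx": 0, "ry": 0, "rz": 0}

```text
time_s: 13.7
ee_pos: [497.0, -194.1, 35.8]
ee_rot: [-180.0, -0.1, 144.7]
force: [0.9, 0.3, -2.9]
gripper_width: 30.1
gripper_force: 35.0
```

```bash
python3 held.py; python3 m.py | grep -A1 frame
```

```text
[ 497.  -194.1   35.8] [-1.7999e+02 -6.0000e-02  1.4471e+02] 34.99358296394348 30.07854443897224
top 0.97 rect [ 497.6 -194.4] [ 30.  420.6] ang 144.62 z ends 37.9459538726377 41.475857859077905
scene 0.59 rect [ 482.7 -206.7] [ 77.  417.6] ang -35.46 z ends 41.924487686122745 38.79434397960188
top frame 0.56 [388.5, 215.6, 88.8, 101.9] 19.67232227608717
[[335.1, -99.0, 20.0], [558.7, -55.7, 20.0], [634.4, -272.4, 20.0], [611.9, -315.3, 20.0]] [228, 230, 48, 351] 345.9065329364039 264.93252527125355
```

Call:
move_arm:
  plan:
    - {"x": 0, "y": 0, "z": 4, "rx": 0, "ry": 0, "rz": 0}
    - {"x": 0, "y": 0, "z": 3, "rx": 0, "ry": 0, "rz": 0}
    - {"x": 0, "y": 0, "z": 1, "rx": 0, "ry": 0, "rz": 0}
    - {"x": 0, "y": 0, "z": 1, "rx": 0, "ry": 0, "rz": 0}
    - {"x": 0, "y": 0, "z": 0, "rx": 0, "ry": 0, "rz": 0}
    - {"x": 0, "y": 0, "z": 0, "rx": 0, "ry": 0, "rz": 0}
    - {"x": 0, "y": 0, "z": 0, "rx": 0, "ry": 0, "rz": 0}

```text
time_s: 14.9
ee_pos: [497.3, -194.3, 27.5]
ee_rot: [180.0, 0.0, 144.7]
force: [-0.1, -0.4, -2.2]
gripper_width: 29.8
gripper_force: 35.0
```

Call:
move_arm:
  plan:
    - {"x": 0, "y": 0, "z": 0.8, "rx": 0, "ry": 0, "rz": 0}
    - {"x": 0, "y": 0, "z": 0, "rx": 0, "ry": 0, "rz": 0}
    - {"x": 0, "y": 0, "z": 0, "rx": 0, "ry": 0, "rz": 0}
    - {"x": 0, "y": 0, "z": 0, "rx": 0, "ry": 0, "rz": 0}
    - {"x": 0, "y": 0, "z": 0, "rx": 0, "ry": 0, "rz": 0}
    - {"x": 0, "y": 0, "z": 0, "rx": 0, "ry": 0, "rz": 0}
    - {"x": 0, "y": 0, "z": 0, "rx": 0, "ry": 0, "rz": 0}
    - {"x": 0, "y": 0, "z": 0, "rx": 0, "ry": 0, "rz": 0}
    - {"x": 0, "y": 0, "z": 0, "rx": 0, "ry": 0, "rz": 0}
    - {"x": 0, "y": 0, "z": 0, "rx": 0, "ry": 0, "rz": 0}

```text
time_s: 15.9
ee_pos: [497.5, -194.3, 26.9]
ee_rot: [180.0, 0.0, 144.7]
force: [-0.1, 0.6, 5.6]
gripper_width: 30.1
gripper_force: 35.0
```

Call:
move_arm:
  plan:
    - {"x": 0, "y": 0, "z": 0, "rx": 0, "ry": 0, "rz": 0}
    - {"x": 0, "y": 0, "z": 0, "rx": 0, "ry": 0, "rz": 0}
    - {"x": 0, "y": 0, "z": 0, "rx": 0, "ry": 0, "rz": 0}
    - {"x": 0, "y": 0, "z": 0, "rx": 0, "ry": 0, "rz": 0}

```text
time_s: 16.3
ee_pos: [497.4, -194.3, 26.9]
ee_rot: [180.0, 0.0, 144.7]
force: [-1.0, 1.0, 4.5]
gripper_width: 30.2
gripper_force: 35.0
```

Call:
move_arm:
  plan:
    - {"x": 0, "y": 0, "z": 0, "rx": 0, "ry": 0, "rz": 0}
    - {"x": 0, "y": 0, "z": 0, "rx": 0, "ry": 0, "rz": 0}
    - {"x": 0, "y": 0, "z": 0, "rx": 0, "ry": 0, "rz": 0}
    - {"x": 0, "y": 0, "z": 0, "rx": 0, "ry": 0, "rz": 0}
    - {"x": 0, "y": 0, "z": 0, "rx": 0, "ry": 0, "rz": 0}
    - {"x": 0, "y": 0, "z": 0, "rx": 0, "ry": 0, "rz": 0}
    - {"x": 0, "y": 0, "z": 0, "rx": 0, "ry": 0, "rz": 0}
  grip: 0.8

```text
time_s: 17.0
ee_pos: [497.3, -194.2, 26.6]
ee_rot: [180.0, -0.0, 144.7]
force: [0.5, -0.1, -0.2]
gripper_width: 73.0
gripper_force: 0.0
```

Call:
move_arm:
  plan:
    - {"x": 0, "y": 0, "z": -10, "rx": 0, "ry": 0, "rz": 0}
    - {"x": 0, "y": 0, "z": -20, "rx": 0, "ry": 0, "rz": 0}
    - {"x": 0, "y": 0, "z": -40, "rx": 0, "ry": 0, "rz": 0}
    - {"x": 0, "y": 0, "z": -40, "rx": 0, "ry": 0, "rz": 0}
    - {"x": 0, "y": 0, "z": -40, "rx": 0, "ry": 0, "rz": 0}
    - {"x": 0, "y": 0, "z": -40, "rx": 0, "ry": 0, "rz": 0}
    - {"x": 0, "y": 0, "z": 0, "rx": 0, "ry": 0, "rz": 0}
    - {"x": 0, "y": 0, "z": 0, "rx": 0, "ry": 0, "rz": 0}

```text
time_s: 17.8
ee_pos: [497.4, -194.3, 218.0]
ee_rot: [180.0, 0.1, 144.7]
force: [-0.7, 0.8, -0.7]
gripper_width: 73.0
gripper_force: 0.0
```

Call:
move_arm:
  plan:
    - {"x": 23, "y": 33, "z": 0, "rx": 0, "ry": 0, "rz": 0}
    - {"x": 23, "y": 33, "z": 0, "rx": 0, "ry": 0, "rz": 0}
    - {"x": 23, "y": 33, "z": 0, "rx": 0, "ry": 0, "rz": 0}
    - {"x": 23, "y": 33, "z": 0, "rx": 0, "ry": 0, "rz": 0}
    - {"x": 23, "y": 33, "z": 0, "rx": 0, "ry": 0, "rz": 0}
    - {"x": 23, "y": 33, "z": 0, "rx": 0, "ry": 0, "rz": 0}
    - {"x": 23, "y": 33, "z": 0, "rx": 0, "ry": 0, "rz": 0}
    - {"x": 23, "y": 33, "z": 0, "rx": 0, "ry": 0, "rz": 0}
    - {"x": 0, "y": 0, "z": 0, "rx": 0, "ry": 0, "rz": 0}

```text
time_s: 18.7
ee_pos: [498.3, 131.3, 214.9]
ee_rot: [-179.9, -0.2, 145.0]
force: [0.2, -0.8, 0.6]
gripper_width: 73.0
gripper_force: 0.0
```

```bash
sed -i 's/^zc=.*/zc=30/' held.py; python3 held.py; python3 m.py | grep -A1 frame; python3 - <<'E'
from h import *
a=grab_frame("top")["img"][140:290,290:490];b=grab_frame("scene")["img"][120:270,130:380]
cv2.imwrite("pics/long.png",np.hstack([cv2.resize(a,(400,300)),cv2.resize(b,(400,300))])[:,:,::-1])
E
```

```text
[498.3 131.3 214.9] [-179.94   -0.2   145.  ] 0.0 73.04190322993402
top 0.88 rect [ 496.4 -194.1] [ 30.3 415.8] ang 144.92 z ends 28.717646723088073 31.913618476539792
scene 0.88 rect [ 477.6 -219.6] [106.3 415.9] ang -35.63 z ends 32.351824460201605 29.095718649769907
top frame 0.64 [391.9, 216.8, 103.2, 100.9] 19.72477882816164
[[351.0, -93.9, 20.0], [558.7, -58.4, 20.0], [642.6, -294.5, 20.0], [435.0, -330.7, 20.0]] [211, 251, 211, 251] 353.9444030234665 299.00548182874934
scene frame 0.9 [261.9, 193.4, 116.7, 47.8] 19.861466566376226
[[577.7, -39.9, 20.0], [661.3, -277.1, 20.0], [434.2, -331.6, 20.0], [345.5, -74.4, 20.0]] [251, 234, 272, 235] 325.0766096569078 375.2763992814657h.py:21: RuntimeWarning: Mean of empty slice.
  c,wh,a=cv2.minAreaRect(b[:,:2].astype(np.float32)); d=np.linalg.svd(b[:,:2]-b[:,:2].mean(0),full_matrices=False)[2][0]
  ret = um.true_divide(
Traceback (most recent call last):
  File "m.py", line 8, in <module>
    print(n,"rule",r["p"],r["box"],rulebar(f,r["pixels"]))
                                   ~~~~~~~^^^^^^^^^^^^^^^
  File "h.py", line 21, in rulebar
    c,wh,a=cv2.minAreaRect(b[:,:2].astype(np.float32)); d=np.linalg.svd(b[:,:2]-b[:,:2].mean(0),full_matrices=False)[2][0]
                                                          ~~~~~~~~~~~~~~~~~~~~~~~~~~~~~~~~~~~~~~~~~~~~~~~~~~~~~~~~~~~~~^^^
IndexError: index 0 is out of bounds for axis 0 with size 0
```

View pics/long.png

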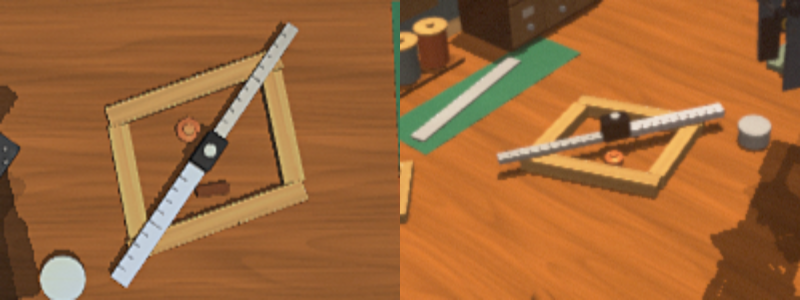

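The rule lies released over both long-diagonal corners, at crop (130,250) and (277,52), with about 30 mm of overhang at each end. The frame hasn't moved. I'm handing in.

```bash
python3 -c "
from workcell import job_done;print(job_done())"
```

```text
the job is handed in; nothing more can be done
None
```

Job handed in: I laid the rule on the shorter diagonal (about 299 mm) and held it still for over a second, then did the same on the longer one (about 355 mm) and left it there, released, overhanging both corners by about 30 mm; the frame did not visibly move, and the hand-in returned no verdict.

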